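# Fold down the flap and shut the model case

### The arm

A 6-joint arm with a two-finger parallel gripper is mounted at the origin on a cart in front of the work surface, level with it; the furniture and walls round the work are solid. World frame = base frame: x ahead of the robot, y to its left, z up, the work surface at z = 0. Lengths are in m, angles in rad, forces in N, time in s.
With the tool pointing down it reaches from about 0.325 to 0.775 m from the base axis. Payload 9.3 kg.
Tool frame: the origin (TCP) lies between the finger pads; the fingertips stand 25 mm ahead of it and the grasp point (between the pads) lies 6 mm ahead of it; z points along the fingers, y is the line along which they close (so a half turn about z gives the same grasp; the last joint's range is limited). The gripper opens to 85 mm and grips with 20 to 120 N. Pads are 22 mm wide; open, the fingers measure 114 mm over their backs; the gripper's body (76 mm by 85 mm) begins 54 mm behind the grasp point. The pads swing forward as they close: fully open they stand 13 mm farther back than shut.
Start: joints at [1.141, 0.259, 0.021, 1.334, 0, 1.418], TCP at [0.15, 0.529, 0.256] pointing down, gripper open.
Joint ranges: [-3.04, 3.04], [-0.91, 1.82], [-1.04, 1.36], [-1.92, 1.95], [-1.52, 1.45], [-3.14, 3.14]. Speed limits (rad/s): [2.22, 2.22, 2.79, 3.14, 3.14, 3.14].

### API

Orientations are given as a unit quaternion [w, x, y, z].
In Python, from rig import * gives the robot as it stands. The module is installed in compiled form; this text tells all that it offers.
- The arm moves only by the tool move_arm, never from a script. Its argument "increments" is text: rows parted by semicolons, each of 6 numbers parted by spaces: the shift along the tool's x, y, z as a fraction of full scale, then the turn, a rotation vector about the tool's x, y, z as a fraction of full scale. In form: tx ty tz wx wy wz; .... A call has exactly 5 rows; each row shifts and turns the commanded pose from where the row before left it, along the tool's axes as they then stand; what a row does not reach is not made up. Full scale, the value 1, is 0.05 m for a shift and 0.15 rad for a turn. A row lasts 1/10 s, in which the tool goes at most 50 mm and 8.59 degrees, less where a joint would pass 70% of its speed; a pose out of reach is approached as far as the arm can. A call with a number of a shift or a turn outside -1 to 1 is refused whole. A call with a gripper value outside its range is refused whole. "fingers" is the gripper command: -1 is fully open, 1 is shut, values between are in proportion, set as the call begins (left out, the last holds). The fingers move at their own pace and stop on an object; "grip_force" is the grip in N (left out, the last holds). Time passes only in rows, so rows that do not move let the fingers close, or fill a call up. It gives the time, the measured TCP pose, the force, the opening and the grip force at its end, in the units of the state.
- read_state(): the state, without advancing time (a new reading comes with each control period).
- snapshot(name): name is "scene" or "top" or "wrist"; returns the picture (480x640x3 uint8, red, green, blue); there is no depth.
- camera_model(name): a dict with "fx", "fy", "cx", "cy" (pixels), "distortion" ([k1, k2, p1, p2, k3] as OpenCV has them; the pictures are not rectified), "camera_from_world" (4x4, takes a point from world to camera coordinates); the wrist camera has in their place "T_tool_cam" (4x4, takes a point from camera to tool coordinates, whose origin is the TCP and whose axes are the flange's). Camera axes: x right, y up, looking along -z (the intrinsics and any distortion apply to the point x, -y, -z); pixel columns grow to the right and rows downward; lengths in m; the calibration is good to about 2 mm. A picture is of the moment at which its call begins: read the wrist's pose just before it. camera_model takes no time and is no camera call.
- finish_job(): hands the job in; it is judged then, once.
The state is a dict: "clock": time; "qpos": joint angles; "qvel": joint speeds; "tau": joint torques, N m; "position": TCP position; "eef_rot": TCP orientation; "force": force on the tool from outside, world axes, zero at the start; "wrist_torque": the same for the moment, N m; "gripper_width": opening from 0.0 (shut) to 1.0 (fully open); "grip_force": force on a finger pad.
Only numpy, scipy, OpenCV 4.12 (cv2) and the standard library are available. Lean on these libraries where they do the work, as an engineer would, in place of code of your own. Each camera call takes 0.05 s, during which the arm holds its last target. There are 200 camera calls.

### The job

Put the plaster models away safely: push the upright yellow flap of the blue model case down until it lies flat over the two models, and only then swing the lid of the case fully shut over it. Just push with the fingertips or the outside of the fingers, gently, and pick nothing up. Leave the models in the case and the two jars and the pin strip beside it where they are, and draw the arm back at the end.

Things in the scene. Friction and masses are not known exactly. Their poses are not given: they have to be found in the camera images.
- case: Open blue plastic model case, fixed to the worktop, outer size 130 (its x) x 180 (its y) x 46 (z) mm, walls 5 mm. Origin at the centre of its underside; its x points left as the robot sees it (to the lid hinge), its y towards the robot (to the flap hinge), z up; turned up to 0.25 rad either way from that. A wide shelf hangs 0.48 m above the worktop from about 0.67 m ahead of the robot on.
- lid (a joint): Hinge angle of the blue lid, rad: 0 is shut flat on the rim, about 1.6 stands upright on the left, limit 1.9; starts at 1.5 to 1.78. The axis runs along the case's y through lid_hinge. Stiff friction hinge: stays where left, needs 1 to 2 N at its free edge; push its outer (left) face to the right, then down. The upright flap blocks it.
- lid_hinge (a point): Middle of the lid's hinge axis, on the left upper rim: 65 mm along the case's x and 46 mm above the worktop; axes as the case's. The lid is a slab 130 mm long from the hinge, 180 wide, 12 thick: its inner face contains the hinge axis, its outer face (grey panel) lies 12 mm beyond, on top when shut.
- lid_edge (a point): Middle of the lid's free edge, 130 mm from the hinge, half-way through the thickness.
- flap (a joint): Hinge angle of the yellow flap, rad: 0 is folded flat inside the case, below the rim; about 1.57 is upright, more leans outwards; limit 1.85; starts at 1.4 to 1.75. The axis runs along the case's x through flap_hinge at the near inner wall; push its outer (near) face away from the robot and down. Stiff friction hinge: stays where left, needs 0.5 to 1 N at its free edge.
- flap_hinge (a point): Middle of the flap's hinge axis: at -6 mm along the case's x and +83 mm along its y, 34 mm above the worktop; axes as the case's. The flap is a plate 100 mm wide (case x), 115 long from the hinge, 4 thick; its inner face contains the hinge axis, its outer face is 4 mm beyond (on top, 38 mm above the worktop, when folded).
- flap_edge (a point): Middle of the flap's free edge, 115 mm from the hinge, half-way through the thickness.
- model_a_mid (a point): Centre of a cream plaster jaw model, 42x62x16 mm, loose on the case's floor under the flap (right one); to be left alone.
- model_b_mid (a point): Centre of a cream plaster jaw model, 42x60x15 mm, loose on the case's floor under the flap (left one); to be left alone.
- yellow_jar_mid (a point): Centre of a small jar with a yellow lid, diameter 45, height 42 mm, loose right of the case; to be left alone.
- lilac_jar_mid (a point): Centre of a small white jar with a lilac lid, diameter 39, height 49 mm, loose on the 3 mm thick grey desk mat left of the case; to be left alone.
- pin_rack_mid (a point): Centre of a cream strip of upright pins, 27x72x28 mm, loose on the 3 mm thick grey desk mat left of the case; to be left alone.

How it is judged:
On the way, in this order (a step that is already met when the one before it is completed fails the run):
1. the flap is folded down flat (within 0.12 rad) while the lid still stands open (over 1.1 rad) (value of joint flap below 0.12 rad and value of joint lid above 1.1 rad), for 0.2 s.
2. the lid is shut (within 0.05 rad) over the flat flap (value of joint lid below 0.05 rad and value of joint flap below 0.1 rad), for 0.2 s.
At the end, for the whole second after the job is handed in: Lid shut (joint under 0.05 rad) over the flap folded flat (joint under 0.1 rad); both models, both jars and the pin strip within 20 mm of where they began (all of step 2 and distance of each of model_a_mid, model_b_mid, yellow_jar_mid, lilac_jar_mid, pin_rack_mid from where it was at the start of the episode below 0.02 m); the robot touches nothing.
It fails at once if the lid is swung down (below 1.1 rad) before the flap is folded (below 0.25 rad) (value of joint lid below 1.1 rad and value of joint flap above 0.25 rad).
It fails at once if a model, jar or the pin strip is lifted, carried or knocked more than 20 mm (distance of any of model_a_mid, model_b_mid, yellow_jar_mid, lilac_jar_mid, pin_rack_mid from where it was at the start of the episode above 0.02 m).
It fails at once if the lid or the flap is not treated gently (pressed with over 40 N) (contact force between any of lid_c0, flap_c0 and the fingers above 40 N).
It also fails if it takes over 53 s, if anything falls off the work surface, if the arm or the gripper's body presses on something with over 40 N, if the wrist force passes 120 N, or if a joint passes its speed limit or range.

## Working session

There is one attempt and no reset: what is moved stays moved. The work goes in short steps, Python scripts to look and compute and a tool call to move; the robot and the scene stay as the last step left them, time stands still between calls to the robot, and variables do not carry over. Pictures are saved under pics/ and viewed, at most 10 in all, crops included, and the job is handed in when it is done.

Besides the shell and the picture viewer there is one more tool, called after "Emit:" as a command line: name --argument value ..., lists and objects as JSON in quotes. move_arm: Moves the arm, as the interface text tells. Shift numbers are shares of 0.05 m and turn numbers shares of 0.15 rad, none past 1 either way. Its arguments: {"type":"object","properties":{"increments":{"type":"string"},"fingers":{"type":"number"},"grip_force":{"type":"number"}},"required":["increments"]}

```bash
mkdir -p pics
python3 - <<'E'
from rig import *
import cv2
s=read_state(); print(s)
for n in ("scene","top"):
    cv2.imwrite(f"pics/{n}0.png",snapshot(n)[:,:,::-1]); print(n,camera_model(n))
E
```

```text
{'clock': 0.0, 'qpos': array([1.14141289e+00, 2.59194173e-01, 2.07290961e-02, 1.33370318e+00,
       5.00722641e-06, 1.41821265e+00]), 'qvel': array([ 0.00032863, -0.00024114, -0.00088338,  0.00062682, -0.00122898,
       -0.00081615]), 'tau': array([ 5.75637841e-04, -5.55645561e+01,  3.44525635e+01,  1.37606220e-02,
       -3.68405654e-05, -1.41762911e-05]), 'position': array([0.15018734, 0.52882449, 0.25565222]), 'eef_rot': array([-1.99198401e-04,  1.37958442e-01,  9.90437781e-01, -6.56411570e-04]), 'force': array([ 0.46880979, -0.33090419,  0.02996249]), 'wrist_torque': array([-0.02404372, -0.00226494, -0.04224229]), 'grip_force': 0.0, 'gripper_width': 1.0024049850556773}
scene {'fx': 462.6404316681732, 'fy': 462.6404316681732, 'cx': 315.85872628116897, 'cy': 244.19032868507716, 'distortion': array([-0.12091992,  0.        ,  0.        ,  0.        ,  0.        ]), 'camera_from_world': array([[-0.90616409, -0.42282841,  0.00909818,  0.58683667],
       [ 0.37110759, -0.78463525,  0.49661522, -0.05585033],
       [-0.20284427,  0.45339128,  0.86792312, -0.90666438],
       [ 0.        ,  0.        ,  0.        ,  1.        ]])}
top {'fx': 597.3046406132769, 'fy': 597.3046406132769, 'cx': 318.23292702964363, 'cy': 231.69011905997334, 'distortion': array([-0.17580848,  0.        ,  0.        ,  0.        ,  0.        ]), 'camera_from_world': array([[-0.02914061, -0.99885495, -0.03794231,  0.26380618],
       [ 0.9976888 , -0.03139564,  0.06026086, -0.53698426],
       [-0.06138308, -0.03609858,  0.99746128, -0.88234125],
       [ 0.        ,  0.        ,  0.        ,  1.        ]])}
```

View pics/scene0.png

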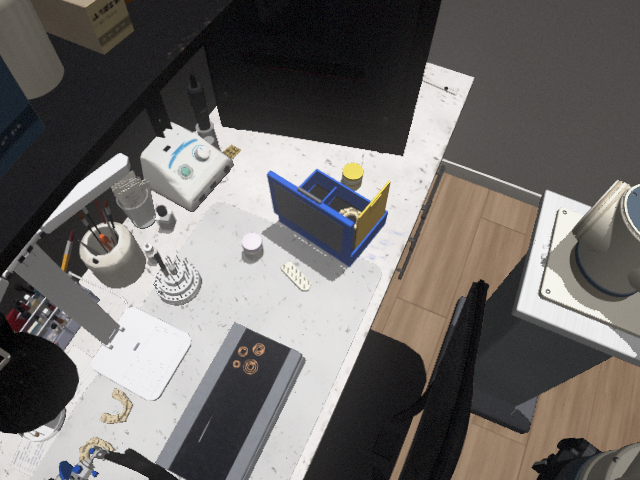

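View pics/top0.png

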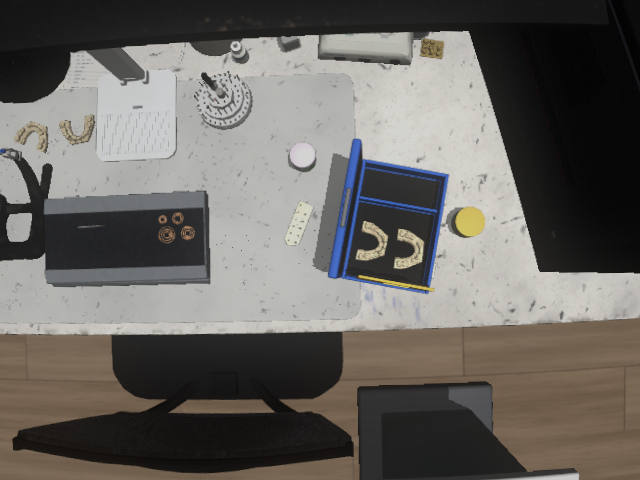

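Run:
```python
import cv2
a=cv2.imread("pics/top0.png")[125:310,280:500]; cv2.imwrite("pics/t1.png",cv2.resize(a,None,fx=3.2,fy=3.2,interpolation=cv2.INTER_CUBIC))
a=cv2.imread("pics/scene0.png")[150:310,230:410]; cv2.imwrite("pics/s1.png",cv2.resize(a,None,fx=3.6,fy=3.6,interpolation=cv2.INTER_CUBIC))
```

```text
(no output)
```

View pics/t1.png

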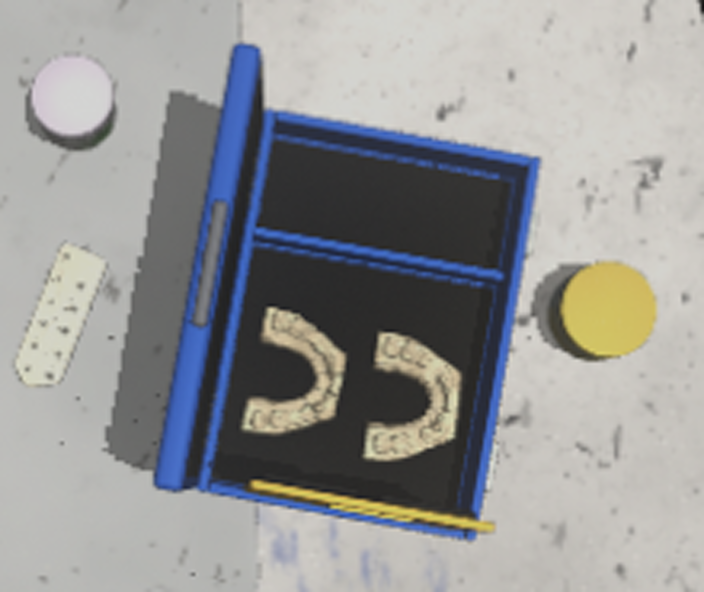

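View pics/s1.png

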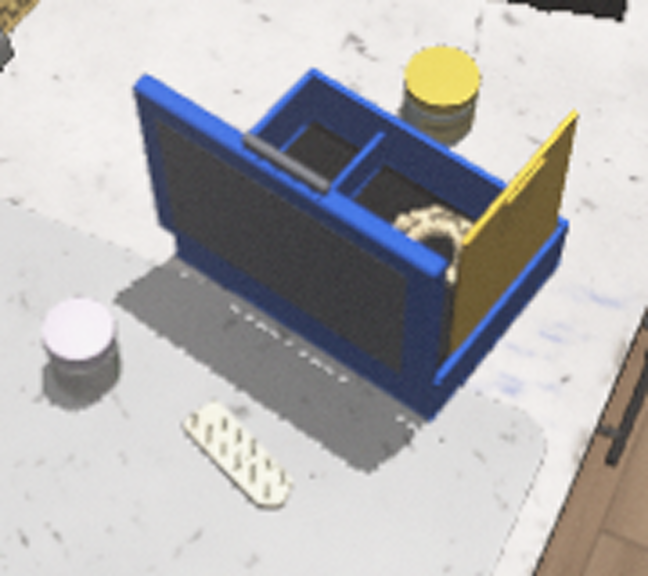

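```bash
cat > h.py <<'E'
from rig import *
import numpy as np, cv2
from scipy.optimize import least_squares
from scipy.spatial.transform import Rotation as R
def proj(n,P):
    m=camera_model(n); T=m["camera_from_world"]; c=np.atleast_2d(P)@T[:3,:3].T+T[:3,3]
    K=np.array([[m["fx"],0,m["cx"]],[0,m["fy"],m["cy"]],[0,0,1.]])
    return cv2.projectPoints(c*[1,-1,-1],np.zeros(3),np.zeros(3),K,m["distortion"])[0][:,0]
def ray(n,uv,z):
    return least_squares(lambda p:proj(n,[*p,z])[0]-uv,[.5,.15]).x
def toW(p,P):
    P=np.atleast_2d(P); a=np.pi/2+p[2]; c,s=np.cos(a),np.sin(a)
    return np.c_[p[0]+c*P[:,0]-s*P[:,1],p[1]+s*P[:,0]+c*P[:,1],P[:,2]]
def lid(t,y,r=.13,o=0): return [.065-r*np.cos(t)+o*np.sin(t),y,.046+r*np.sin(t)+o*np.cos(t)]
def flap(t,x,r=.115,o=0): return [-.006+x,.083-r*np.cos(t)+o*np.sin(t),.034+r*np.sin(t)+o*np.cos(t)]
E
python3 - <<'E'
from h import *
def model(p):
    l,f=p[3],p[4]
    t=[[-.065,-.09,.046],[-.065,.09,.046],[.065,-.09,.046],lid(l,-.09,o=.012),lid(l,.09,o=.012),lid(l,-.09),lid(l,.09),flap(f,.05,o=.002),flap(f,-.05,o=.002)]
    s=[[-.065,-.09,.046],[-.065,.09,.046],[.065,.09,0],lid(l,-.09,o=.012),lid(l,.09,o=.012),flap(f,.05,o=.002),flap(f,-.05,o=.002)]
    return np.r_[proj("top",toW(p,t)),proj("scene",toW(p,s))]
T=np.array([[540,158],[473,537],[270,112],[234,46],[157,485],[260,48],[185,489],[252,484],[493,527]])/3.2+[280,125]
S=np.array([[313,70],[567,225],[432,418],[136,82],[440,275],[467,240],[577,114]])/3.6+[230,150]
uv=np.r_[T,S]
r=least_squares(lambda p:(model(p)-uv).ravel(),[.55,.13,0,1.6,1.6],loss="soft_l1")
p=r.x; print(p.round(4)); print((model(p)-uv).round(1).tolist())
np.save("p.npy",p)
for n,P in dict(flapL=flap(p[4],.05),flapR=flap(p[4],-.05),lidN=lid(p[3],.09,o=.012),lidF=lid(p[3],-.09,o=.012),hinge=[.065,0,.046],fh=flap(0,0,0)).items(): print(n,toW(p,P).round(3))
t=lambda x,y:np.array([x,y])/3.2+[280,125]
print("yj",ray("top",t(608,309),.042),"lj",ray("top",t(72,95),.052),"pins",[ray("top",t(*q),.031).round(3) for q in((70,242),(105,258),(20,378),(55,384))])
print(R.from_quat(np.roll(read_state()["eef_rot"],-1)).as_matrix().round(3))
E
```

```text
[ 0.5483  0.1324 -0.2095  1.6039  1.5406]
[[0.2, -0.4], [0.8, 1.2], [-1.6, -1.5], [0.6, -1.7], [-0.6, 1.2], [1.8, -0.7], [0.1, 1.7], [-0.2, -0.1], [0.5, 0.1], [-0.3, -0.7], [1.4, -0.5], [-0.1, 2.8], [-1.0, 1.0], [-0.1, 0.8], [-0.5, 1.4], [0.2, -0.6]]
flapL [[0.48  0.192 0.149]]
flapR [[0.459 0.094 0.149]]
lidN [[0.477 0.231 0.176]]
lidF [[0.653 0.193 0.176]]
hinge [[0.562 0.196 0.046]]
fh [[0.466 0.144 0.034]]
yj [0.55140569 0.02120183] lj [0.65758252 0.26623782] pins [array([0.592, 0.27 ]), array([0.584, 0.254]), array([0.528, 0.295]), array([0.525, 0.279])]
[[-0.962  0.273 -0.   ]
 [ 0.273  0.962 -0.001]
 [ 0.    -0.001 -1.   ]]
```

Emit:
move_arm --increments "0 0 0 0 0 -0.44; -0.5 -0.5 0 0 0 0; -0.6 -0.6 0 0 0 0; -0.7 -0.65 0 0 0 0; -0.7 -0.65 0 0 0 0" --fingers 1 --grip_force 20

```text
clock: 0.6
position: [0.2478, 0.3841, 0.2559]
eef_rot: [-0.0, 0.105, 0.995, -0.0]
force: [1.4, 1.2, -0.4]
gripper_width: 0.142
grip_force: 0.0
```

```bash
cat > st.py <<'E'
from h import *
p=np.load("p.npy"); s=read_state(); d=s["position"][:2]-p[:2]; a=np.pi/2+p[2]; c,sn=np.cos(a),np.sin(a)
M=R.from_quat(np.roll(s["eef_rot"],-1)).as_matrix()
C=np.array([[c,sn,0],[-sn,c,0],[0,0,1]])
print("t",s["clock"],"case xyz",(C@[*d,s["position"][2]]).round(4),"tip z",round(s["position"][2]-.025,4),"F case",(C@s["force"]).round(2),"w",round(s["gripper_width"],3))
print((C@M).round(3).tolist())
E
python3 st.py
```

```text
t 0.6 case xyz [0.1837 0.3463 0.2559] tip z 0.2309 F case [ 1.48 -1.13 -0.39] w 0.142
[[0.0, 1.0, -0.001], [1.0, -0.0, 0.0], [0.0, -0.001, -1.0]]
```

Emit:
move_arm --increments "-0.6 -0.65 0 0 0 0; -0.6 -0.65 0 0 0 0; -0.6 -0.65 0 0 0 0; -0.5 -0.65 0 0 0 0; -0.5 -0.65 0 0 0 0"

```text
clock: 1.1
position: [0.3506, 0.1957, 0.2562]
eef_rot: [-0.0, 0.105, 0.994, -0.0]
force: [1.6, 0.6, 0.0]
gripper_width: 0.001
grip_force: 0.0
```

```bash
python3 st.py
```

```text
t 1.1 case xyz [0.0207 0.2065 0.2562] tip z 0.2312 F case [ 0.92 -1.47  0.02] w 0.001
[[0.001, 1.0, -0.0], [1.0, -0.001, 0.0], [0.0, -0.0, -1.0]]
```

Emit:
move_arm --increments "-0.4 -0.25 0.4 0 0 0; -0.4 -0.2 0.5 0 0 0; -0.4 -0.2 0.5 0 0 0; -0.3 0 0.5 0 0 0; -0.1 0 0.4 0 0 0"

```text
clock: 1.6
position: [0.4226, 0.148, 0.1397]
eef_rot: [-0.0, 0.106, 0.994, -0.0]
force: [0.2, -0.4, -0.0]
gripper_width: 0.004
grip_force: 0.0
```

```bash
python3 st.py
python3 - <<'E'
from h import *
cv2.imwrite("pics/scene1.png",cv2.resize(snapshot("scene")[100:310,200:480,::-1],None,fx=2.5,fy=2.5))
E
```

```text
t 1.6 case xyz [-0.0109  0.1262  0.1397] tip z 0.1147 F case [-0.37 -0.3  -0.03] w 0.004
[[0.003, 1.0, -0.0], [1.0, -0.003, 0.001], [0.001, -0.0, -1.0]]
```

View pics/scene1.png

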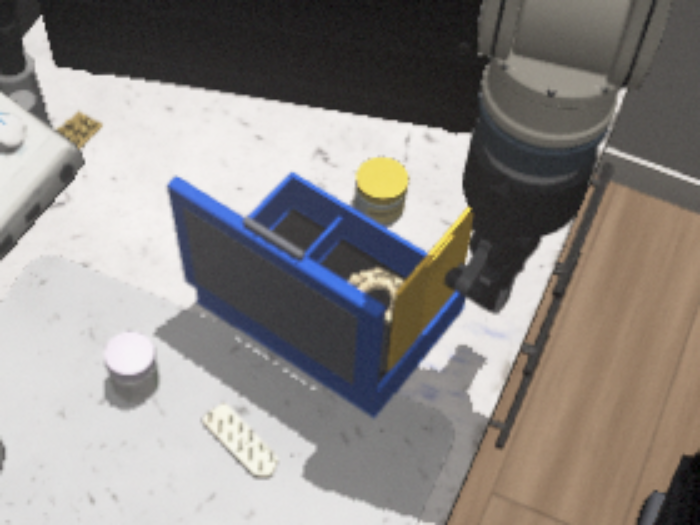

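Emit:
move_arm --increments "-0.3 0 0 0 0 0; -0.25 0 0 0 0 0; -0.2 0 0 0 0 0; -0.2 0 0 0 0 0; -0.2 0 0 0 0 0"

```text
clock: 2.15
position: [0.4789, 0.1367, 0.1418]
eef_rot: [0.0, 0.105, 0.994, 0.0]
force: [-0.2, 0.1, -1.9]
gripper_width: -0.001
grip_force: 0.3
```

```bash
python3 st.py
```

```text
t 2.15 case xyz [-0.0103  0.0688  0.1418] tip z 0.1168 F case [ 0.06  0.26 -1.91] w -0.001
[[0.001, 1.0, 0.0], [1.0, -0.001, -0.001], [-0.001, 0.0, -1.0]]
```

Emit:
move_arm --increments "-0.2 0 0.08 0 0 0; -0.2 0 0.12 0 0 0; -0.18 0 0.14 0 0 0; -0.16 0 0.16 0 0 0; -0.12 0 0.18 0 0 0"

```text
clock: 2.65
position: [0.5207, 0.1276, 0.1064]
eef_rot: [-0.0, 0.105, 0.994, -0.0]
force: [0.9, 0.3, -0.3]
gripper_width: 0.007
grip_force: 0.2
```

```bash
python3 st.py
python3 - <<'E'
from h import *
cv2.imwrite("pics/scene2.png",cv2.resize(snapshot("scene")[100:310,200:480,::-1],None,fx=2,fy=2))
E
```

```text
t 2.65 case xyz [-0.0104  0.026   0.1064] tip z 0.0814 F case [ 0.47 -0.78 -0.31] w 0.007
[[0.001, 1.0, -0.0], [1.0, -0.001, 0.0], [0.0, -0.0, -1.0]]
```

View pics/scene2.png

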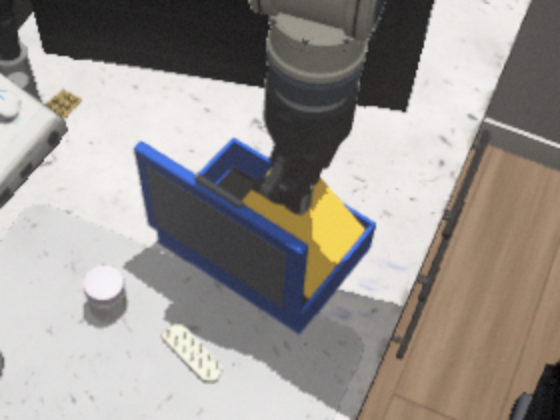

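The flap is now leaning about half-way down at (310,230), with the fingers on its outer face and the lid still upright.

Emit:
move_arm --increments "-0.1 0 0.18 0 0 0; -0.1 0 0.18 0 0 0; -0.08 0 0.18 0 0 0; -0.04 0 0.15 0 0 0; 0 0 0.1 0 0 0"

```text
clock: 3.2
position: [0.5357, 0.1244, 0.0669]
eef_rot: [-0.0, 0.105, 0.994, -0.0]
force: [-0.1, 0.1, 0.8]
gripper_width: 0.004
grip_force: 0.2
```

```bash
python3 st.py
```

```text
t 3.2 case xyz [-0.0105  0.0106  0.0669] tip z 0.0419 F case [0.07 0.09 0.78] w 0.004
[[0.001, 1.0, -0.0], [1.0, -0.001, 0.0], [0.0, -0.0, -1.0]]
```

Emit:
move_arm --increments "0 0 0.02 0 0 0; 0 0 0.02 0 0 0; 0 0 0.02 0 0 0; 0 0 0.02 0 0 0; 0 0 0 0 0 0"

```text
clock: 3.7
position: [0.5357, 0.1245, 0.0639]
eef_rot: [0.0, 0.105, 0.994, 0.0]
force: [0.3, -0.4, 0.4]
gripper_width: -0.002
grip_force: 0.0
```

```bash
python3 st.py
```

```text
t 3.7 case xyz [-0.0104  0.0107  0.0639] tip z 0.0389 F case [-0.35 -0.36  0.37] w -0.002
[[0.001, 1.0, 0.0], [1.0, -0.001, -0.0], [-0.0, 0.0, -1.0]]
```

Emit:
move_arm --increments "0 0 -0.3 0 0 0; 0 0 -0.8 0 0 0; 0 0 -0.9 0 0 0; 0 0 -0.9 0 0 0; 0 0 -0.9 0 0 0"

```text
clock: 4.2
position: [0.5353, 0.1245, 0.2559]
eef_rot: [0.0, 0.105, 0.994, 0.0]
force: [0.6, 0.1, 0.1]
gripper_width: -0.005
grip_force: 0.0
```

```bash
python3 st.py
python3 - <<'E'
from h import *
cv2.imwrite("pics/scene3.png",cv2.resize(snapshot("scene")[100:310,200:480,::-1],None,fx=2.5,fy=2.5))
E
```

```text
t 4.2 case xyz [-0.0105  0.0111  0.2559] tip z 0.2309 F case [ 0.24 -0.52  0.15] w -0.005
[[0.001, 1.0, 0.0], [1.0, -0.001, -0.0], [-0.0, 0.0, -1.0]]
```

View pics/scene3.png

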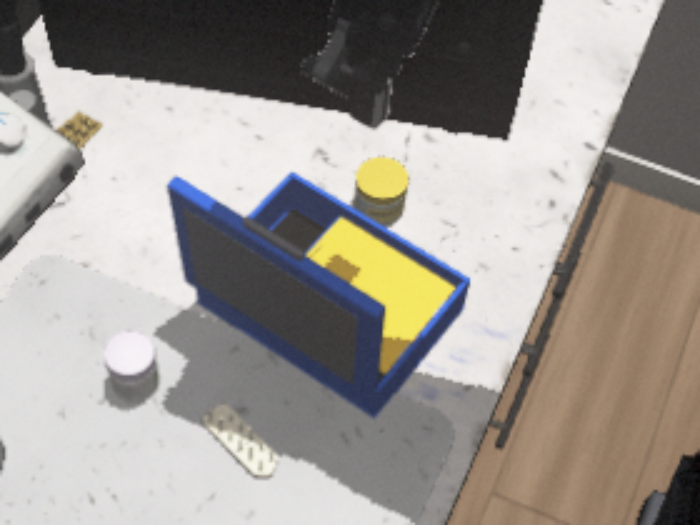

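The flap lies flat inside the rim around (400,290); the lid still stands upright and the jars and strip have not moved. Next I go over to the outer side of the lid.

Emit:
move_arm --increments "0.1 0.4 0 0 0 0; 0.2 0.6 0 0 0 0; 0.2 0.7 0 0 0 0; 0.2 0.7 0 0 0 0; 0.1 0.4 0 0 0 0"

```text
clock: 4.75
position: [0.5253, 0.272, 0.2538]
eef_rot: [0.0, 0.105, 0.995, 0.0]
force: [0.3, -0.7, 1.0]
gripper_width: -0.001
grip_force: 0.0
```

Emit:
move_arm --increments "0 0 0 0 0 0; 0 0 0.3 0 0 0; 0 0 0.5 0 0 0; 0 0 0.5 0 0 0; 0 0 0.4 0 0 0"

```text
clock: 5.25
position: [0.5256, 0.2689, 0.1676]
eef_rot: [-0.0, 0.105, 0.994, -0.0]
force: [0.5, -0.7, 0.2]
gripper_width: -0.0
grip_force: 0.0
```

```bash
python3 st.py
```

```text
t 5.25 case xyz [0.1287 0.0506 0.1676] tip z 0.1426 F case [-0.57 -0.67  0.15] w -0.0
[[0.002, 1.0, -0.001], [1.0, -0.002, 0.0], [0.0, -0.001, -1.0]]
```

Emit:
move_arm --increments "0 -0.4 0 0 0 0; 0 -0.3 0 0 0 0; 0 -0.2 0 0 0 0; 0 -0.2 0 0 0 0; 0 -0.2 0 0 0 0"

```text
clock: 5.75
position: [0.5125, 0.2054, 0.1693]
eef_rot: [0.001, 0.105, 0.994, 0.0]
force: [0.5, 1.4, -0.1]
gripper_width: -0.001
grip_force: 0.6
```

```bash
python3 st.py
```

```text
t 5.75 case xyz [0.0639 0.0502 0.1693] tip z 0.1443 F case [ 1.47 -0.2  -0.05] w -0.001
[[0.002, 1.0, 0.001], [1.0, -0.002, -0.001], [-0.001, 0.001, -1.0]]
```

Emit:
move_arm --increments "0 -0.24 0.04 0 0 0; 0 -0.23 0.07 0 0 0; 0 -0.22 0.1 0 0 0; 0 -0.2 0.13 0 0 0; 0 -0.17 0.15 0 0 0"

```text
clock: 6.25
position: [0.501, 0.1534, 0.1438]
eef_rot: [0.0, 0.105, 0.994, -0.0]
force: [0.6, 0.9, 2.0]
gripper_width: 0.001
grip_force: 0.6
```

```bash
python3 st.py
```

```text
t 6.25 case xyz [0.0106 0.0506 0.1438] tip z 0.1188 F case [ 0.98 -0.43  1.97] w 0.001
[[0.002, 1.0, -0.0], [1.0, -0.002, -0.0], [-0.0, -0.0, -1.0]]
```

Emit:
move_arm --increments "0 -0.15 0.15 0 0 0; 0 -0.13 0.17 0 0 0; 0 -0.11 0.17 0 0 0; 0 -0.09 0.17 0 0 0; 0 -0.06 0.16 0 0 0"

```text
clock: 6.75
position: [0.4953, 0.1276, 0.1024]
eef_rot: [-0.0, 0.105, 0.994, -0.0]
force: [0.0, -0.3, 1.2]
gripper_width: 0.003
grip_force: 0.4
```

Emit:
move_arm --increments "0 -0.04 0.1 0 0 0; 0 -0.03 0.08 0 0 0; 0 0 0.06 0 0 0; 0 0 0.04 0 0 0; 0 0 0.03 0 0 0"

```text
clock: 7.25
position: [0.4949, 0.1246, 0.0877]
eef_rot: [0.0, 0.105, 0.994, -0.0]
force: [-0.0, -0.8, 0.6]
gripper_width: 0.0
grip_force: 0.3
```

```bash
python3 st.py
```

```text
t 7.25 case xyz [-0.0188  0.0507  0.0877] tip z 0.0627 F case [-0.82 -0.13  0.63] w 0.0
[[0.001, 1.0, -0.0], [1.0, -0.001, -0.0], [-0.0, -0.0, -1.0]]
```

Emit:
move_arm --increments "0 0 0.02 0 0 0; 0 0 0.02 0 0 0; 0 0 0.02 0 0 0; 0 0 0.01 0 0 0; 0 0 0 0 0 0"

```text
clock: 7.75
position: [0.4948, 0.1246, 0.0842]
eef_rot: [-0.0, 0.105, 0.994, 0.0]
force: [0.7, 0.6, -0.6]
gripper_width: -0.002
grip_force: 0.0
```

```bash
python3 st.py
```

```text
t 7.75 case xyz [-0.0188  0.0507  0.0842] tip z 0.0592 F case [ 0.69 -0.58 -0.57] w -0.002
[[0.001, 1.0, 0.0], [1.0, -0.001, 0.0], [0.0, 0.0, -1.0]]
```

Emit:
move_arm --increments "0 0 0.01 0 0 0; 0 0 0.01 0 0 0; 0 0 0.01 0 0 0; 0 0 0 0 0 0; 0 0 0 0 0 0"

```text
clock: 8.25
position: [0.4948, 0.1245, 0.083]
eef_rot: [0.0, 0.105, 0.994, -0.0]
force: [-1.5, -1.5, 5.4]
gripper_width: -0.002
grip_force: 2.3
```

```bash
python3 st.py
```

```text
t 8.25 case xyz [-0.0189  0.0507  0.083 ] tip z 0.058 F case [-1.74  1.13  5.39] w -0.002
[[0.001, 1.0, -0.0], [1.0, -0.001, -0.0], [-0.0, -0.0, -1.0]]
```

Contact at exactly the shut height (5 N). Draw back.

Emit:
move_arm --increments "0 0 -0.2 0 0 0; 0 0 -0.6 0 0 0; 0 0 -0.8 0 0 0; 0 0 -0.8 0 0 0; 0 0 -0.8 0 0 0"

```text
clock: 8.75
position: [0.4944, 0.1246, 0.245]
eef_rot: [0.0, 0.105, 0.994, 0.0]
force: [1.9, 0.9, -0.8]
gripper_width: -0.001
grip_force: 0.0
```

Emit:
move_arm --increments "0.4 0.4 0 0 0 0; 0.6 0.6 0 0 0 0; 0.6 0.6 0 0 0 0; 0.5 0.6 0 0 0 0; 0.2 0.2 0 0 0 0"

```text
clock: 9.25
position: [0.4057, 0.2682, 0.2435]
eef_rot: [0.0, 0.104, 0.995, 0.0]
force: [0.5, -0.2, 0.3]
gripper_width: -0.002
grip_force: 0.0
```

```bash
python3 st.py
python3 - <<'E'
from h import *
a=snapshot("scene")[100:310,200:480,::-1];b=snapshot("top")[100:310,260:500,::-1]
cv2.imwrite("pics/end.png",cv2.resize(np.hstack([a,b]),None,fx=1.5,fy=1.5))
E
```

```text
t 9.25 case xyz [0.1031 0.1677 0.2435] tip z 0.2185 F case [-0.08 -0.53  0.3 ] w -0.002
[[-0.001, 1.0, 0.001], [1.0, 0.001, -0.0], [-0.0, 0.001, -1.0]]
```

View pics/end.png

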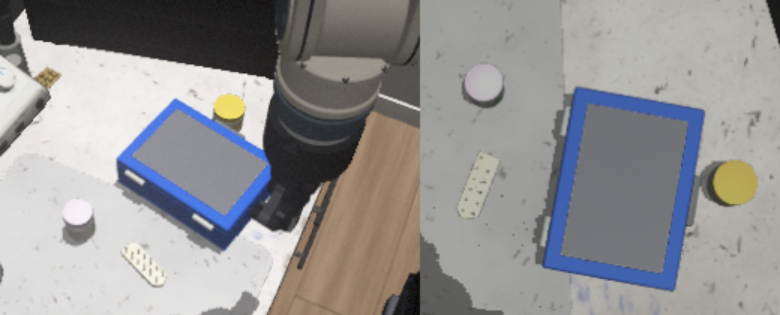

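The lid is shut flat in both views (around (195,165) and (625,190)), the jars and strip are in place, and the arm is clear.

```bash
python3 -c "
from rig import *
print(finish_job())"
```

```text
the job is handed in; nothing more can be done
None
```

The flap is folded flat, the lid is shut over it and the arm is drawn back; the jars and pin strip look unmoved in the last pictures (models hidden under the lid), and the job was handed in after about 9 s of robot time.

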